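# Lock the circuit board and clip the heat-sink clamp on its edge

## Robot

A 6-joint arm with a two-finger parallel gripper is mounted at the origin on the work surface. World frame = base frame: x ahead of the robot, y to its left, z up, the work surface at z = 0. Lengths are in mm, angles in rad, forces in N, time in s.
With the tool pointing down it reaches from about 275 to 725 mm from the base axis. Payload 15.9 kg.
Tool frame: the origin (TCP) lies at the centre of the arm's flange, where the gripper is bolted on; the fingertips stand tip_extent ahead of it and the grasp point (between the pads) lies 155 mm ahead of it (tip_extent is the distance from the TCP to the fingertips, in mm); z points along the fingers, y is the line along which they close (so a half turn about z gives the same grasp; the last joint's range is limited). The gripper opens to 85 mm and grips with 20 to 120 N. Pads are 22 mm wide; open, the fingers measure 114 mm over their backs; the gripper's body (76 mm by 85 mm) begins 54 mm behind the grasp point. The pads swing forward as they close: fully open they stand 13 mm farther back than shut.
Start: joints at [1.203, 0.213, -0.034, 1.323, 0, 1.571], TCP at [179.775, 466.548, 404.706] pointing down, gripper open.
Joint ranges: [-2.98, 2.98], [-0.74, 1.72], [-1.14, 1.35], [-2.1, 2.04], [-1.57, 1.44], [-3.14, 3.14]. Speed limits (rad/s): [1.89, 1.89, 2.39, 2.57, 3.14, 3.14].

## Interface

Orientations are given as a unit quaternion [w, x, y, z].
In Python, from plant import * gives the robot as it stands.
- The arm moves only by the tool drive_tool, never from a script. Its argument "motion" is a list that holds one entry, the list of rows, each a list of 7 numbers: the turn, a rotation vector about the tool's x, y, z scaled (see below), then the shift along the tool's x, y, z scaled (see below), then the opening, from -1 (shut) to 1 (fully open). In form: [[[wx, wy, wz, tx, ty, tz, hand], ...]]. A call has 1 to 10 rows; each row shifts and turns the commanded pose from where the row before left it, along the tool's axes as they then stand; what a row does not reach is not made up. The controller multiplies each number of a shift by 500 mm and each number of a turn by 0.12 rad. A row lasts 1/12 s, in which the tool goes at most 41.7 mm and 7.16 degrees, less where a joint would pass 70% of its speed; a pose out of reach is approached as far as the arm can. A call with a number of a shift or a turn outside -1 to 1 is refused whole. A call with a gripper value outside its range is refused whole. The fingers move at their own pace and stop on an object; the grip force is fixed at half the most. Time passes only in rows, so rows that do not move let the fingers close. It gives the time, the measured TCP pose, the force, the opening and the grip force at its end, in the units of the state.
- sense(): the state, without advancing time (a new reading comes with each control period).
- read_camera(name): name is "scene" or "top" or "wrist"; returns the picture (384x512x3 uint8, blue, green, red); there is no depth.
- get_calibration(name): a dict with "vertical_fov" (degrees; the focal length in pixels is half the picture's height over the tangent of half this angle, whatever the lens; pixels are square), "cx", "cy" (the principal point, pixels), "T" (4x4, takes a point from camera to world coordinates). Camera axes: x right, y down, z forward; pixel columns grow to the right and rows downward; lengths in mm; the calibration is good to about 2 mm. A picture is of the moment at which its call begins: read the wrist's pose just before it. get_calibration takes no time and is no camera call; for the wrist camera it gives the pose at the moment of the call.
- finish_job(): hands the job in; it is judged then, once.
The state is a dict: "clock": time; "joint_pos": joint angles; "joint_velocities": joint speeds; "tau": joint torques, N m; "eef_pos": TCP position; "orientation": TCP orientation; "contact_force": force on the tool from outside, world axes, zero at the start; "wrist_torque": the same for the moment, N m; "grip_width": finger opening in mm; "grip_force": force on a finger pad.
Only numpy, scipy, OpenCV 4.12 (cv2) and the standard library are available. Lean on these libraries where they do the work, as an engineer would, in place of code of your own. Each camera call takes 0.05 s, during which the arm holds its last target. There are 200 camera calls.

## Task

First lock the upright circuit board in its holder: throw the holder's lever all the way over, away from the robot, into the far notch. Then take the sprung finned heat-sink clamp off the rim of the metal tray by squeezing its handles, and clip it upright over the bare top edge of the board, in the gap between the two white connectors, pushed fully down so that the edge meets the roof of its throat; let go so that its jaws grip the board, and leave the wheel, the jar and the grey block where they are.

Things in the scene. Friction and masses are not known exactly. Their poses are not given: they have to be found in the camera images.
- holder: Fixed board holder: grey base 100 (x) x 270 (y) x 18 mm, two aluminium uprights 114 mm tall holding a circuit board on edge in the holder's y-z plane. Origin on the table under the board's plane (base from y = -130 to +140 mm). z up, y along the board, lever at the +y end, -x towards the robot at yaw 0. Nothing else stands above 127 mm but the lever knob (up to 151 mm).
- edge_spot (a point): Middle of the bare copper-faced stretch of the green board's straight top edge, 120 mm above the table; y along the edge, x the board's normal, z up. The board is 3 mm thick, 130 long, 90 tall. Two white connectors, 14 mm thick (x), rising 7 mm above the edge, flank the bare gap, 46 mm wide (23 mm each way along y from this point).
- lock_lever (a joint): Lock lever of the holder, hinge along the holder's y: 0 = leaning 0.6 rad to the holder's -x (towards the robot, released notch), 1.2 = leaning 0.6 rad to +x, at its stop in the far notch (locked). It takes about 2 N at the knob and stays where it is left.
- lever_knob (a point): Centre of the black ball knob (22 mm diameter) of the lock lever, a 9 mm round bar, 85 mm from pivot to knob. Pivot at holder x = 0, y = 112, z = 55 mm; the knob swings in the holder's plane y = 112 mm. An aluminium notched quadrant, up to 103 mm high, stands 30 mm to the -y side of the lever; its +y side is free.
- tray: Fixed open aluminium parts tray, 110 (x) x 170 (y) x 60 mm high with 3 mm walls; origin under its middle on the table. The clamp starts clipped on the rim of its -x wall (nearest the robot at yaw 0), whose middle plane is at x = -53.5 mm.
- clamp: Sprung steel clamp with small cooling fins, upright, jaws down, handles up, about 60 g, 22 mm wide along its y (hinge axis). Origin: middle of the throat's roof, where the edge stops when the clamp is fully on. z up; both jaws open alike along x. Jaw pads reach 22 mm below the origin, the pivot is 16 mm above it, the handles reach 69 mm above it. The same after half a turn about z.
- clamp_handles (a point): Midway between the clamp's flat handles, 52 mm above its origin. Clipped on a 3 mm wall, the handles are 40 mm apart here over their outer faces (46 mm at the top). Squeezed along x with 20 N or more they stop upright, 24 mm over the outer faces; the jaws are then open 11 mm at the throat and 20 mm at the tips. They spring back when let go, and their tops can be pushed down on.
- clamp_jaw_a (a joint): Angle of one jaw (the other mirrors it): 0 when clipped flat on a 3 mm wall or board, 0.22 when squeezed fully open, -0.05 when shut on nothing.
- drive_wheel: Bystander: black treaded rubber wheel lying flat, 80 mm diameter, 29 mm high; origin under its middle.
- flux_jar: Bystander: small jar with black cap, 44 mm diameter, 55 mm high; origin under its middle.
- relay_block: Bystander: plain grey relay block 50 x 40 x 35 mm; origin under its middle.
There are look-alikes about, which are no part of the job. Of the things like the clamp, leave any that is orange or red; of the rest the smaller one is meant.

How it is judged:
By the outcome, as a careful person would: the job done as asked, in the order asked, and still so for the second after the job is handed in, with the robot touching nothing.
It also fails if it takes over 64 s, if anything falls off the work surface, if the arm or the gripper's body presses on something with over 40 N, if the wrist force passes 120 N, or if a joint passes its speed limit or range.

## Working session

There is one attempt and no reset: what is moved stays moved. The work goes in short steps, Python scripts to look and compute and a tool call to move; the robot and the scene stay as the last step left them, time stands still between calls to the robot, and variables do not carry over. Pictures are saved under pics/ and viewed, at most 10 in all, crops included, and the job is handed in when it is done.

Besides the shell and the picture viewer there is one more tool, called after ">>>" as name(argument=value, ...), one argument or row to a line, values as JSON. drive_tool: Moves the arm, as the interface text tells. Its arguments: {"type":"object","properties":{"motion":{"type":"array"}},"required":["motion"]}

```bash
mkdir -p pics; cat > h.py <<'E'
from plant import *
import numpy as np, cv2
def proj(c,P,sh=(384,512)):
    f=sh[0]/2/np.tan(np.radians(c["vertical_fov"])/2)
    q=np.linalg.inv(np.array(c["T"]))@np.append(P,1.)
    return c["cx"]+f*q[0]/q[2], c["cy"]+f*q[1]/q[2]
def ray(c,u,v):
    f=192/np.tan(np.radians(c["vertical_fov"])/2); T=np.array(c["T"])
    d=T[:3,:3]@np.array([(u-c["cx"])/f,(v-c["cy"])/f,1.]); return T[:3,3],d/np.linalg.norm(d)
def onz(c,u,v,z):
    o,d=ray(c,u,v); return o+d*(z-o[2])/d[2]
def tri(rs):
    A=sum(np.eye(3)-np.outer(d,d) for o,d in rs); b=sum((np.eye(3)-np.outer(d,d))@o for o,d in rs)
    p=np.linalg.solve(A,b); return p,[np.linalg.norm(np.cross(p-o,d)) for o,d in rs]
E
python3 - <<'E'
from h import *
s=sense(); print(s)
ims=[]
for n in("scene","top","wrist"):
    c=get_calibration(n); print(n,c["vertical_fov"],c["cx"],c["cy"],np.round(c["T"],3).tolist())
    im=read_camera(n); cv2.imwrite(f"pics/{n}0.png",im); ims.append(im)
for n,i in zip(("s","t"),ims): cv2.imwrite(f"pics/{n}0b.png",cv2.resize(i,(800,600),interpolation=cv2.INTER_CUBIC))
E
```

```text
{'clock': 0.0, 'joint_pos': array([ 1.20301277e+00,  2.13342130e-01, -3.50463451e-02,  1.32352241e+00,
        4.05619503e-06,  1.57080922e+00]), 'joint_velocities': array([ 0.00022417,  0.00054741, -0.00209779, -0.00092372,  0.00114497,
        0.00021883]), 'tau': array([ 6.06328627e-03, -6.86168647e+01,  4.87117088e+01,  1.74234185e-02,
        4.33376154e-04, -2.13011134e-06]), 'eef_pos': array([179.71883306, 466.42158033, 404.22813506]), 'orientation': array([-1.03892882e-04,  1.82863422e-01,  9.83138168e-01, -5.47513249e-04]), 'contact_force': array([-0.17319901,  0.01414442,  0.33250181]), 'wrist_torque': array([ 0.0147346 , -0.00086138, -0.06801632]), 'grip_force': 0.0, 'grip_width': 84.84427301011944}
scene 56.56208582782097 255.90973593983892 190.407019068579 [[0.715, 0.458, -0.528, 1150.233], [0.699, -0.487, 0.524, -607.968], [-0.017, -0.744, -0.668, 868.295], [0.0, 0.0, 0.0, 1.0]]
top 44.56704789889528 260.57129411952667 188.66305021955276 [[0.027, -0.995, 0.1, 425.729], [-1.0, -0.026, 0.017, -14.656], [-0.015, -0.101, -0.995, 1633.782], [0.0, 0.0, 0.0, 1.0]]
wrist 68.79286610455641 257.8465118185424 196.59460929258276 [[0.359, 0.898, 0.254, 115.064], [0.933, -0.345, -0.098, 491.813], [0.0, 0.272, -0.962, 374.83], [0.0, 0.0, 0.0, 1.0]]
```

View pics/s0b.png

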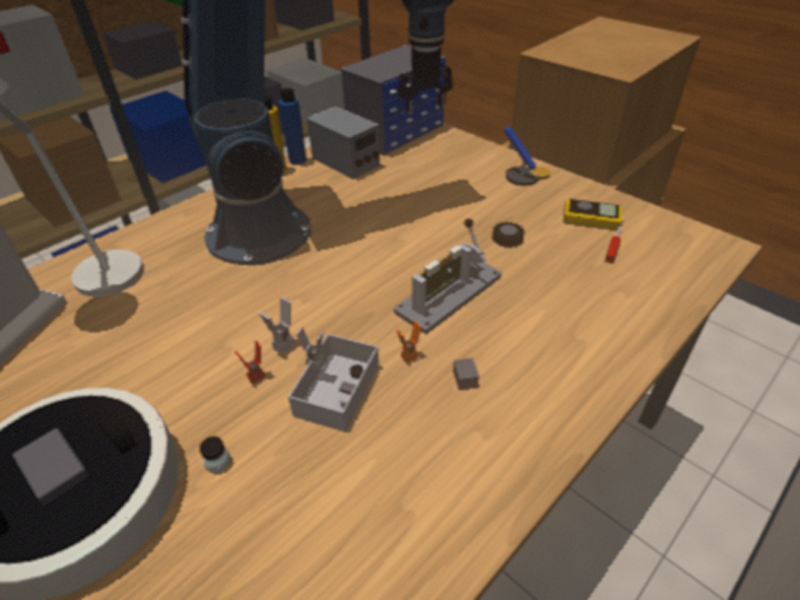

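View pics/t0b.png

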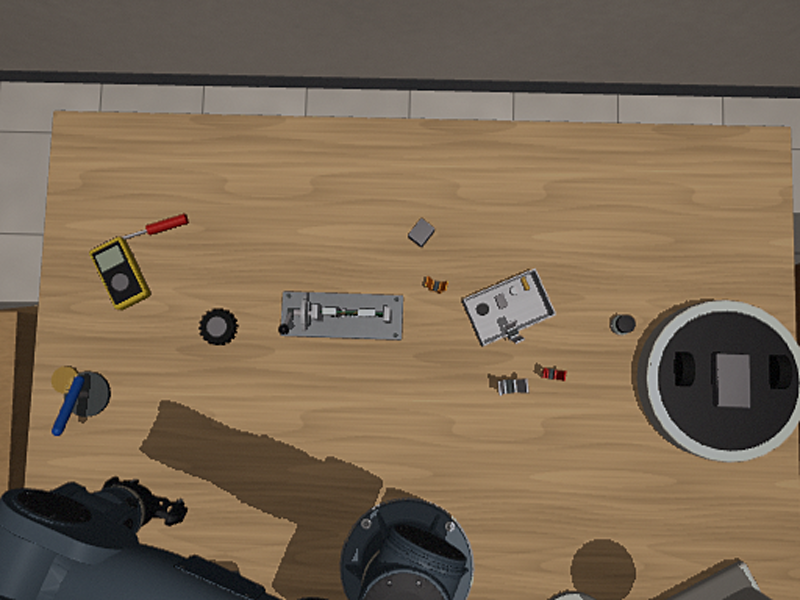

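The scene view shows the holder around (445,285), with its knob at (469,223). The tray is at (337,380), with the steel clamp on its rim at (312,345). The top view (800x600) shows the holder at (342,315), the knob at (284,329), the tray at (507,307) and the clamp at (511,330). The larger grey look-alike is at (510,384).

```bash
python3 - <<'E'
from h import *
c=get_calibration("top"); cs=get_calibration("scene"); k=.64
for n,u,v,z in [("h1",282,291,18),("h2",404,295,18),("h3",402,340,18),("h4",279,334,18),("knob",284,329,125),("t1",462,298,60),("t2",536,269,60),("t3",554,313,60),("t4",482,346,60),("clamp",511,330,90),("big",512,384,60),("red",551,373,40),("orange",434,285,40),("wheel",218,327,29),("jar",623,324,55),("block",421,232,35)]:
    print(n,np.round(onz(c,u*k,v*k,z),0))
print("knob tri",tri([ray(c,284*k,328*k),ray(cs,469*k,223*k)]))
E
```

```text
h1 [590. 292.  18.]
h2 [588.  21.  18.]
h3 [488.  22.  18.]
h4 [494. 295.  18.]
knob [500. 264. 125.]
t1 [ 581. -106.   60.]
t2 [ 648. -264.   60.]
t3 [ 553. -304.   60.]
t4 [ 478. -150.   60.]
clamp [ 513. -208.   90.]
big [ 399. -216.   60.]
red [ 425. -302.   40.]
orange [610. -45.  40.]
wheel [506. 428.  29.]
jar [ 534. -453.   55.]
block [728. -13.  35.]
knob tri (array([502.85103045, 264.01196765, 131.14166492]), [np.float64(1.0424890233351862), np.float64(1.0424890233351538)])
```

>>> drive_tool(
  motion=[
    [[0,0,-0.77,0,0,0,-1],[0,0,-0.77,0,0,0,-1],[0,0,-0.77,0,0,0,-1],[0,0,-0.76,0,0,0,-1],[0,0,0,-0.06,-0.05,0,-1],[0,0,0,-0.06,-0.05,0,-1],[0,0,0,-0.06,-0.05,0,-1],[0,0,0,-0.06,-0.05,0,-1],[0,0,0,-0.06,-0.05,0,-1],[0,0,0,-0.06,-0.05,0,-1]],
  ],
)

```text
clock: 0.98
eef_pos: [360.9, 315.1, 404.7]
orientation: [-0.0, -0.0, 1.0, -0.0]
contact_force: [0.9, -0.2, 0.3]
grip_width: -0.1
grip_force: 0.0
```

```bash
python3 - <<'E'
from h import *
import plant; print([n for n in dir(plant) if n[0]!='_'])
import json
s=sense(); print(s["clock"],s["eef_pos"],s["orientation"],s["joint_pos"])
c=get_calibration("wrist");im=read_camera("wrist"); cv2.imwrite("pics/w1.png",im); np.save("pics/w1T.npy",c["T"])
cv2.imwrite("pics/w1b.png",cv2.resize(im,(800,600),interpolation=cv2.INTER_CUBIC))
E
```

```text
['PlanningError', 'finish_job', 'get_calibration', 'read_camera', 'sense', 'tip_extent']
0.9833 [360.92198554 315.10981812 404.69056545] [-3.43431769e-06 -4.04691543e-04  9.99999918e-01 -6.13377908e-07] [ 7.17734256e-01  1.69884014e-01 -8.74675308e-02  1.31345076e+00
  3.59082807e-06  7.16924873e-01]
```

View pics/w1b.png

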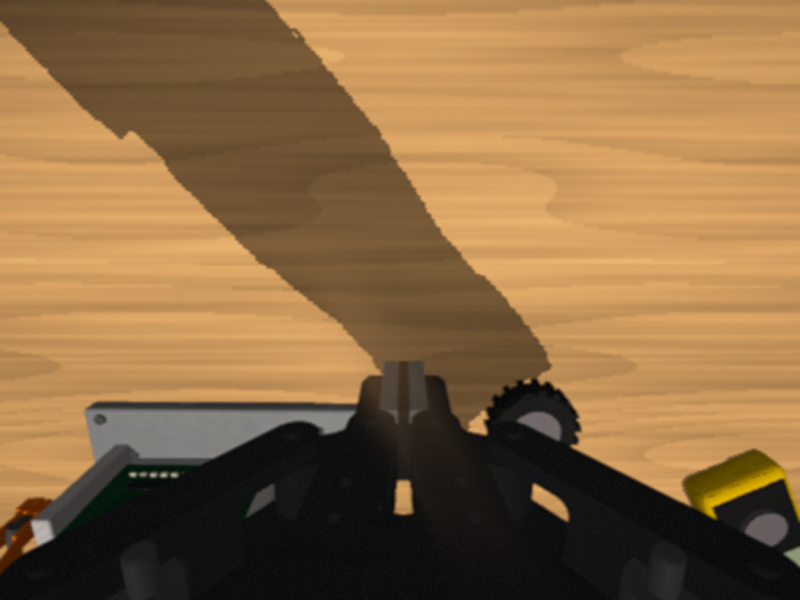

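The wrist view is mostly blocked by the gripper in its lower half. The holder base corner is at (95,405), the wheel at (540,410) and the shut fingertips at (403,365). The knob position I already have is good enough to push on.

```bash
python3 - <<'E'
from h import *
import plant; t=plant.tip_extent; print(t, t() if callable(t) else '')
E
```

```text
173.4
```

>>> drive_tool(
  motion=[
    [[0,0,0,-0.06,-0.034,0,-1],[0,0,0,-0.06,-0.034,0,-1],[0,0,0,-0.06,-0.034,0.05,-1],[0,0,0,0,0,0.05,-1]],
  ],
)

```text
clock: 1.37
eef_pos: [453.3, 263.8, 355.0]
orientation: [0.002, 0.001, 1.0, 0.0]
contact_force: [0.1, 1.8, -0.1]
grip_width: -0.5
grip_force: 0.0
```

>>> drive_tool(
  motion=[
    [[0,0,0,0,0,0.07,-1],[0,0,0,0,0,0.068,-1],[0,0,0,-0.03,0,0,-1],[0,0,0,-0.03,0,0,-1],[0,0,0,-0.03,0,0,-1],[0,0,0,-0.03,0,0,-1],[0,0,0,-0.03,0,0,-1],[0,0,0,-0.02,0,0,-1],[0,0,0,0,0,0,-1]],
  ],
)

```text
clock: 2.12
eef_pos: [535.4, 266.0, 285.6]
orientation: [-0.0, 0.0, 1.0, -0.0]
contact_force: [1.0, -0.6, -0.2]
grip_width: 0.2
grip_force: 0.0
```

```bash
python3 - <<'E'
from h import *
s=sense(); print(s["eef_pos"],s["contact_force"])
im=read_camera("scene"); cv2.imwrite("pics/s1.png",im)
cv2.imwrite("pics/s1c.png",cv2.resize(im[115:215,240:340],(600,600),interpolation=cv2.INTER_CUBIC))
E
```

```text
[535.44442705 266.01015443 285.62890029] [ 0.99053876 -0.56252865 -0.19328651]
```

View pics/s1c.png

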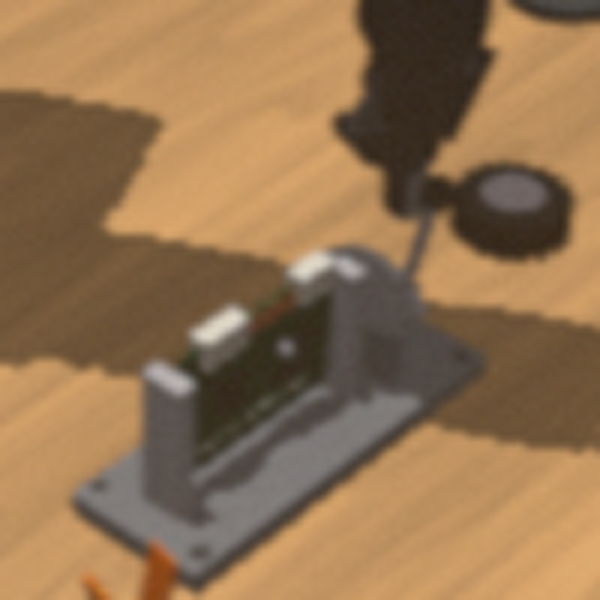

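The knob at (440,192) is moving with the finger at (400,190), and the lever is now past upright. I'll keep going to its stop.

>>> drive_tool(
  motion=[
    [[0,0,0,-0.02,0,0,-1],[0,0,0,-0.02,0,0,-1],[0,0,0,-0.012,0,0,-1],[0,0,0,0,0,0,-1]],
  ],
)

```text
clock: 2.5
eef_pos: [560.4, 266.2, 286.0]
orientation: [-0.0, -0.0, 1.0, -0.0]
contact_force: [0.2, 0.4, -0.6]
grip_width: 0.3
grip_force: 0.1
```

>>> drive_tool(
  motion=[
    [[0,0,0,-0.006,0,0,-1],[0,0,0,0,0,0,-1]],
  ],
)

```text
clock: 2.67
eef_pos: [563.0, 266.2, 286.2]
orientation: [-0.0, -0.0, 1.0, -0.0]
contact_force: [-1.2, 0.4, 0.2]
grip_width: -0.1
grip_force: 0.5
```

>>> drive_tool(
  motion=[
    [[0,0,0,-0.006,0,0,-1],[0,0,0,0,0,0,-1]],
  ],
)

```text
clock: 2.83
eef_pos: [566.1, 266.2, 286.2]
orientation: [-0.0, -0.0, 1.0, 0.0]
contact_force: [-3.2, 0.1, 1.8]
grip_width: -0.0
grip_force: 2.1
```

>>> drive_tool(
  motion=[
    [[0,0,0,-0.006,0,0,-1],[0,0,0,0,0,0,-1]],
  ],
)

```text
clock: 3.0
eef_pos: [567.5, 266.2, 285.9]
orientation: [-0.003, -0.001, 1.0, 0.0]
contact_force: [-20.7, 0.1, 9.0]
grip_width: -0.0
grip_force: 11.0
```

>>> drive_tool(
  motion=[
    [[0,0,0,-0.004,0,0,-1],[0,0,0,0,0,0,-1]],
  ],
)

```text
clock: 3.17
eef_pos: [568.4, 266.2, 285.7]
orientation: [-0.004, -0.001, 1.0, -0.0]
contact_force: [-32.1, -1.3, 15.5]
grip_width: -0.0
grip_force: 17.3
```

>>> drive_tool(
  motion=[
    [[0,0,0,0.04,0,0,-1],[0,0,0,0,0,-0.08,-1],[0,0,0,0,0,-0.08,-1],[0,0,0,0,0,-0.07,-1],[0,0,0,-0.03,-0.05,0,-1],[0,0,0,-0.03,-0.05,0,-1],[0,0,0,-0.03,-0.05,0,-1],[0,0,0,-0.03,-0.05,0,-1],[0,0,0,-0.02,-0.03,0,-1],[0,0,0,0,0,0,-1]],
  ],
)

```text
clock: 4.0
eef_pos: [622.8, 148.2, 401.1]
orientation: [0.0, 0.001, 1.0, -0.0]
contact_force: [0.6, -1.8, 0.7]
grip_width: -0.1
grip_force: 0.0
```

```bash
python3 - <<'E'
from h import *
s=sense(); print(s["eef_pos"],s["contact_force"])
c=get_calibration("wrist");im=read_camera("wrist"); cv2.imwrite("pics/w2.png",im); np.save("pics/w2T.npy",c["T"])
cv2.imwrite("pics/w2b.png",cv2.resize(im,(800,600),interpolation=cv2.INTER_CUBIC))
E
```

```text
[622.83032853 148.18078304 401.05474896] [ 0.64590254 -1.84817009  0.65284662]
```

View pics/w2b.png

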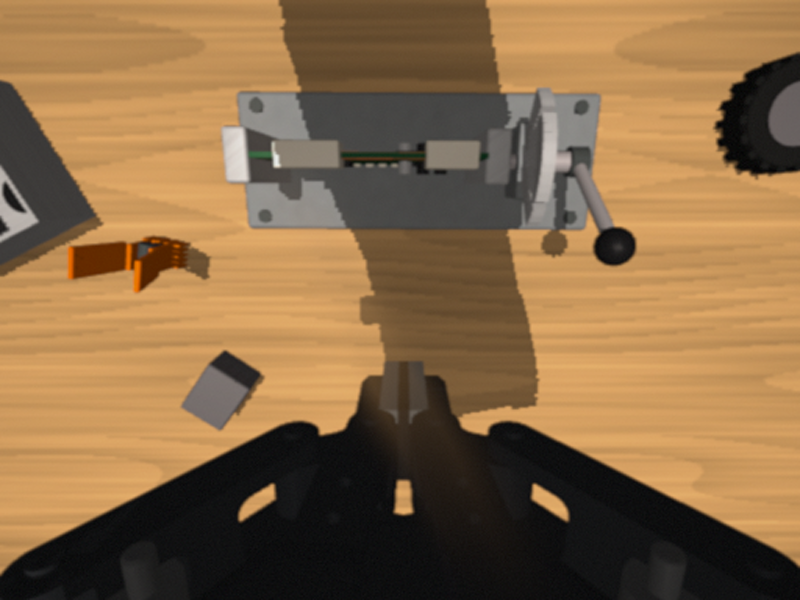

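The lever now leans to +x, away from the robot, with its knob at (614,246). The connector tops span u 272–340 and 425–480 at v≈154, with the copper gap centred near (382,155). I'll take a second wrist view from a shifted position, then views of the clamp.

>>> drive_tool(
  motion=[
    [[0,0,0,0,-0.08,0,1],[0,0,0,0,-0.08,0,1],[0,0,0,0,0,0,1]],
  ],
)

```text
clock: 4.3
eef_pos: [621.0, 66.8, 401.6]
orientation: [0.0, 0.001, 1.0, -0.001]
contact_force: [-0.2, -0.9, -1.0]
grip_width: 35.7
grip_force: 0.0
```

```bash
python3 - <<'E'
from h import *
c=get_calibration("wrist");im=read_camera("wrist"); cv2.imwrite("pics/w3.png",im); np.save("pics/w3T.npy",c["T"])
E
```

>>> drive_tool(
  motion=[
    [[0,0,0,0.01,-0.08,0,1],[0,0,0,0.01,-0.08,0,1],[0,0,0,0,-0.08,0,1],[0,0,0,0,-0.08,0,1],[0,0,0,0,-0.06,0,1],[0,0,0,0,0,0,1]],
  ],
)

```text
clock: 4.85
eef_pos: [611.2, -122.4, 401.2]
orientation: [0.0, 0.001, 1.0, -0.001]
contact_force: [-0.3, -0.3, 0.1]
grip_width: 85.0
grip_force: 0.0
```

```bash
python3 - <<'E'
from h import *
c=get_calibration("wrist");im=read_camera("wrist"); cv2.imwrite("pics/w4.png",im); np.save("pics/w4T.npy",c["T"])
print(sense()["eef_pos"])
E
```

```text
[ 611.41660098 -120.15727659  401.23255879]
```

>>> drive_tool(
  motion=[
    [[0,0,0,0,-0.08,0,1],[0,0,0,0,-0.08,0,1],[0,0,0,0,-0.04,0,1],[0,0,0,0,0,0,1]],
  ],
)

```text
clock: 5.23
eef_pos: [611.7, -220.6, 400.9]
orientation: [-0.0, 0.001, 1.0, -0.0]
contact_force: [-0.1, 0.4, -1.3]
grip_width: 85.0
grip_force: 0.0
```

```bash
python3 - <<'E'
from h import *
c=get_calibration("wrist");im=read_camera("wrist"); cv2.imwrite("pics/w5.png",im); np.save("pics/w5T.npy",c["T"])
print(sense()["eef_pos"],sense()["clock"])
a=cv2.imread("pics/w3.png")[0:240,:]; b=cv2.imread("pics/w4.png")[0:260];d=im[0:260]
r=cv2.resize
# montage: w3 holder crop, w4 & w5
m=np.zeros((600,800,3),np.uint8)
m[0:300,0:400]=r(cv2.imread("pics/w3.png"),(400,300)); m[0:300,400:800]=r(cv2.imread("pics/w4.png"),(400,300)); m[300:600,0:400]=r(im,(400,300))
cv2.imwrite("pics/m1.png",m)
E
```

```text
[ 611.84553676 -218.85609881  400.93945539] 5.2833
```

View pics/m1.png

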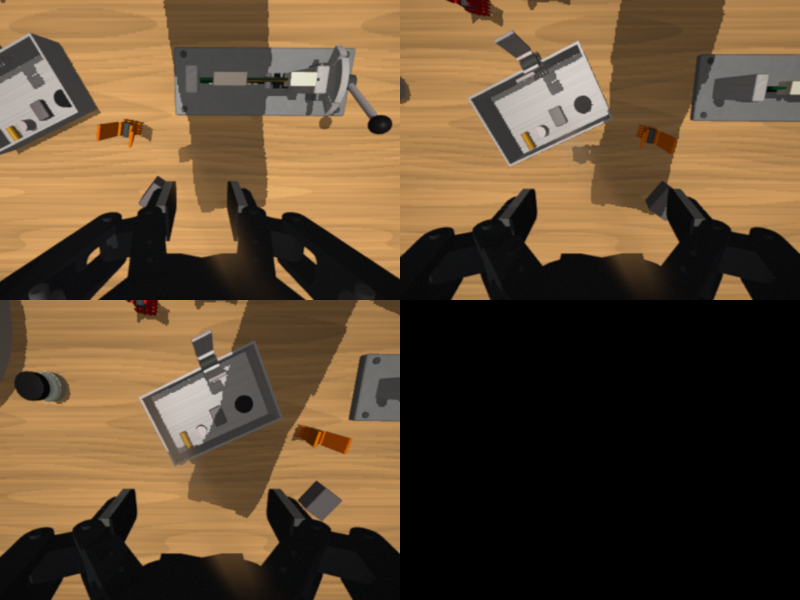

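The montage shows the holder from a second position (w3). In w4 (top right) the clamp is at about (520,50), and in w5 (lower left) at about (205,350), on the tray's robot-side wall. I'll zoom in on these.

```bash
python3 - <<'E'
from h import *
m=np.zeros((600,800,3),np.uint8)
def put(n,x0,y0,w,h,ox,oy,k):
    m[oy:oy+h*k,ox:ox+w*k]=cv2.resize(cv2.imread(f"pics/{n}.png")[y0:y0+h,x0:x0+w],(w*k,h*k),interpolation=cv2.INTER_CUBIC)
put("w2",165,80,150,40,0,0,5); put("w3",230,80,150,40,0,200,5)
put("w4",120,35,66,66,0,400,3); put("w5",230,35,66,66,400,400,3)
put("w4",120,35,66,66,200,400,3) 
# tray rim corners w5 not enlarged
m[400:600,0:800]=0
put("w4",115,30,80,50,0,400,4) ; put("w5",230,35,80,50,400,400,4)
cv2.imwrite("pics/m2.png",m)
E
```

```text
(no output)
```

View pics/m2.png

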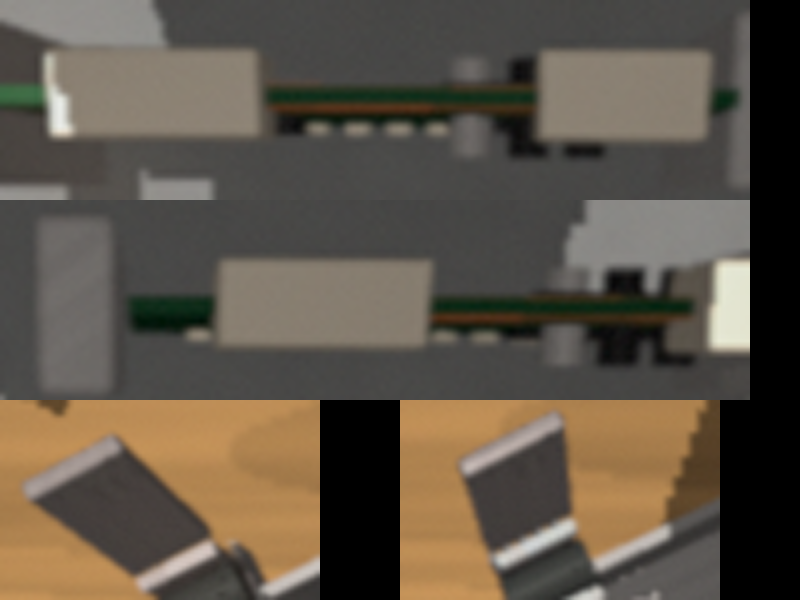

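Top row (w2) and second row (w3) give the connector inner edges and the board edge. The bottom row shows the clamp's near handle, with its top strip from (28,492) to (118,440) in w4 and from (463,467) to (560,415) in w5, plus a second, lower strip. Next I'll triangulate these.

```bash
python3 - <<'E'
from h import *
base=get_calibration("wrist")
C={n:dict(base,T=np.load(f"pics/{n}T.npy")) for n in("w2","w3","w4","w5")}
def T(n,a,p,b,q):
    P,e=tri([ray(C[a],*p),ray(C[b],*q)]); print(n,np.round(P,1),np.round(e[0],1)); return P
T("L-up",'w2',(217,90),'w3',(316.4,92));T("L-lo",'w2',(217,107.4),'w3',(316.4,109.4))
T("R-up",'w2',(273,90.2),'w3',(372,92));T("R-lo",'w2',(273,107.8),'w3',(372,110))
for n,u,v in(("w2",217,90),("w2",217,107.4),("w2",273,90.2),("w2",273,107.8),("w3",316.4,92),("w3",316.4,109.4)):print(n,np.round(onz(C[n],u,v,127),1))
print("edge",onz(C["w2"],245,99.4,120),onz(C["w3"],345,101,120))
T("h1a",'w4',(122,53),'w5',(245.75,51.75));T("h1b",'w4',(144.5,40),'w5',(270,39.3))
T("s2a",'w4',(151.2,75.5),'w5',(253.75,76.25));T("s2b",'w4',(168.2,66.2),'w5',(273.75,65.5))
# tray corners
for n in("w5","w4"):
    im=cv2.imread(f"pics/{n}.png")
    x=slice(0,230)
    print(n)
m=np.zeros((600,800,3),np.uint8)
m[0:300]=cv2.resize(cv2.imread("pics/w4.png")[30:180,80:280],(400,300)).repeat(1,0) if 0 else 0
m[:,:400]=cv2.resize(cv2.imread("pics/w4.png")[40:190,80:180],(400,600),interpolation=cv2.INTER_CUBIC)
m[:,400:]=cv2.resize(cv2.imread("pics/w5.png")[30:180,230:330],(400,600),interpolation=cv2.INTER_CUBIC)
cv2.imwrite("pics/m3.png",m)
E
```

```text
L-up [532.2 115.5 126.8] 0.1
L-lo [545.9 115.5 130.8] 0.1
R-up [532.3 161.4 126.4] 0.2
R-lo [546.4 161.4 130.5] 0.0
w2 [532.3 115.6 127. ]
w2 [545.9 115.  127. ]
w2 [532.5 161.4 127. ]
w2 [546.3 161.6 127. ]
w3 [532.1 115.5 127. ]
w3 [545.8 116.3 127. ]
edge [539.23691947 138.07270223 120.        ] [538.78024334 141.65566435 120.        ]
h1a [ 492.7 -229.4  126.6] 0.2
h1b [ 483.8 -210.4  127.1] 0.0
s2a [ 504.1 -223.8   81.8] 0.6
s2b [ 496.2 -205.1   87.6] 0.0
w5
w4
```

View pics/m3.png

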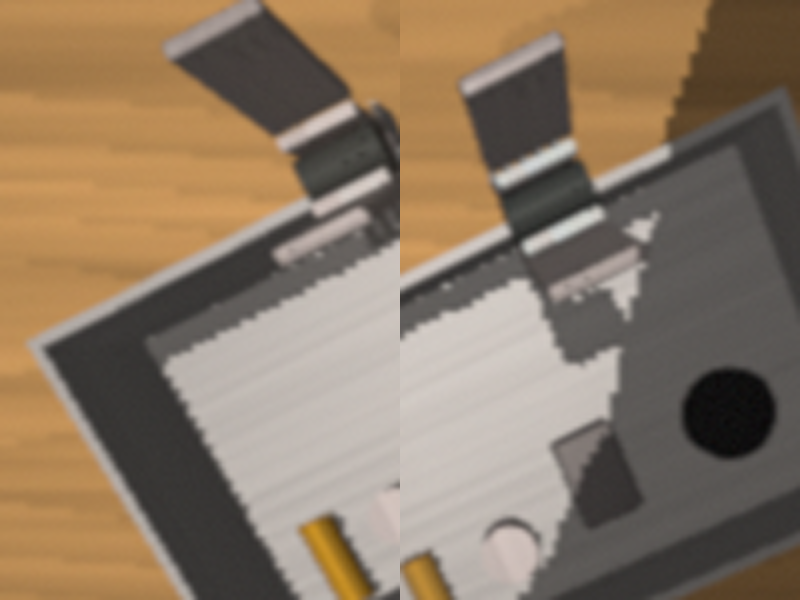

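In m3 the near handle's top strip is at (165,50)–(260,3) in w4 (left) and (463,90)–(560,38) in w5 (right). The far handle's top strip is at (275,255)–(365,212) and (550,295)–(638,253). The rim corner is at (38,345) on the left and (785,92) on the right.

```bash
python3 - <<'E'
from h import *
base=get_calibration("wrist")
C={n:dict(base,T=np.load(f"pics/{n}T.npy")) for n in("w4","w5")}
a=lambda x,y:(80+x/4,40+y/4)
b=lambda x,y:(230+(x-400)/4,30+y/4)
def T(n,p,q):
    P,e=tri([ray(C['w4'],*a(*p)),ray(C['w5'],*b(*q))]); print(n,np.round(P,1),np.round(e[0],1)); return P
h=[T("1a",(165,50),(463,88)),T("1b",(260,4),(560,40)),T("2a",(275,256),(550,295)),T("2b",(365,212),(638,253))]
y=(h[1]-h[0]+h[3]-h[2]); print("clamp yaw",np.arctan2(-y[0],y[1])); x=(h[2]+h[3]-h[0]-h[1])/2; print("x",x,np.arctan2(x[1],x[0])); print("mid",sum(h)/4)
r1=onz(C['w5'],*b(410,278),60);r2=onz(C['w5'],*b(665,155),60);r3=onz(C['w5'],*b(785,96),60);d=r3-r1;print(r1,r2,r3,np.arctan2(-d[0],d[1]))
E
```

```text
1a [ 492.9 -229.4  127.9] 0.1
1b [ 484.2 -210.3  126.3] 0.1
2a [ 531.5 -211.9  127.8] 0.2
2b [ 522.9 -193.6  124.2] 0.3
clamp yaw 0.43333182817784377
x [38.7107789  17.11089473 -1.09828886] 0.4161970273077049
mid [ 507.87328169 -211.31014778  126.55317299]
[ 524.47520598 -246.46738515   60.        ] [ 494.72672677 -180.56001053   60.        ] [ 481.02707723 -150.79326469   60.        ] 0.4262800083251974
```

>>> drive_tool(
  motion=[
    [[0,0,0.954,0,0,0,1],[0,0,0.954,0,0,0,1],[0,0,0.954,0,0,0,1],[0,0,0.954,0,0,0,1],[0,0,0.954,0,0,0,1],[0,0,0.954,0,0,0,1],[0,0,0.954,0,0,0,1],[0,0,0.954,0,0,0,1],[0,0,0.954,0,0,0,1],[0,0,0.954,0,0,0,1]],
  ],
)

```text
clock: 6.12
eef_pos: [612.1, -216.2, 401.5]
orientation: [0.0, 0.543, 0.84, 0.0]
contact_force: [0.5, -0.0, -0.2]
grip_width: 85.4
grip_force: 0.0
```

```bash
cat > go.py <<'E'
import sys; from h import *
from scipy.spatial.transform import Rotation as R
x,y,z,w=map(float,sys.argv[1:5]); s=sense(); q=s["orientation"]; A=R.from_quat(q,scalar_first=True)
B=R.from_matrix(np.array([[-np.sin(w),np.cos(w),0],[np.cos(w),np.sin(w),0],[0,0,-1]]))
print("clock",s["clock"],"pos",np.round(s["eef_pos"],1),"F",np.round(s["contact_force"],1),"grip",s["grip_width"])
print("turn units",np.round((A.inv()*B).as_rotvec()/.12,3),"shift units(current axes)",np.round(A.inv().apply(np.array([x,y,z])-s["eef_pos"])/500,4))
E
python3 go.py 508 -211.3 340 .426
```

```text
clock 6.1167 pos [ 612.1 -216.2  401.5] F [ 0.5 -0.  -0.2] grip 85.42328703410344
turn units [ 0.004 -0.002 -0.022] shift units(current axes) [ 0.0944 -0.1859  0.1229]
```

>>> drive_tool(
  motion=[
    [[0,0,0,0.031,-0.062,0.03,1],[0,0,0,0.031,-0.062,0.03,1],[0,0,0,0.032,-0.062,0.03,1],[0,0,0,0,0,0.033,1],[0,0,0,0,0,0,1],[0,0,0,0,0,0,1]],
  ],
)

```text
clock: 6.62
eef_pos: [514.8, -213.4, 343.3]
orientation: [0.0, 0.541, 0.841, 0.0]
contact_force: [0.6, -0.6, 0.0]
grip_width: 85.1
grip_force: 0.0
```

```bash
python3 go.py 508 -211.3 266 .426
```

```text
clock 6.6167 pos [ 514.8 -213.4  343.3] F [ 0.6 -0.6  0. ] grip 85.0682504703574
turn units [ 0.003 -0.001  0.02 ] shift units(current axes) [ 0.0095 -0.0108  0.1547]
```

>>> drive_tool(
  motion=[
    [[0,0,0,0.009,-0.011,0.03,1],[0,0,0,0,0,0.04,1],[0,0,0,0,0,0.04,1],[0,0,0,0,0,0.03,1],[0,0,0,0,0,0.012,1],[0,0,0,0,0,0,1],[0,0,0,0,0,0,1]],
  ],
)

```text
clock: 7.2
eef_pos: [508.6, -212.9, 267.9]
orientation: [0.001, 0.541, 0.841, 0.0]
contact_force: [0.1, 0.3, 0.4]
grip_width: 85.5
grip_force: 0.0
```

```bash
python3 go.py 508 -211.3 266 .426
```

```text
clock 7.2 pos [ 508.6 -212.9  267.9] F [0.1 0.3 0.4] grip 85.49396962734247
turn units [0.008 0.007 0.012] shift units(current axes) [0.0034 0.0003 0.0038]
```

>>> drive_tool(
  motion=[
    [[0,0,0,0.003,0,0.002,0],[0,0,0,0,0,0,0],[0,0,0,0,0,0,-0.2],[0,0,0,0,0,0,-0.4],[0,0,0,0,0,0,-0.6],[0,0,0,0,0,0,-1],[0,0,0,0,0,0,-1],[0,0,0,0,0,0,-1],[0,0,0,0,0,0,-1]],
  ],
)

```text
clock: 7.95
eef_pos: [507.3, -212.0, 267.1]
orientation: [0.001, 0.541, 0.841, 0.0]
contact_force: [-0.9, 1.6, 13.0]
grip_width: 21.5
grip_force: 58.4
```

```bash
python3 go.py 508 -211.3 266 .426
```

```text
clock 7.95 pos [ 507.3 -212.   267.1] F [-0.9  1.6 13. ] grip 21.496834702775082
turn units [0.014 0.013 0.005] shift units(current axes) [0.0006 0.0018 0.0023]
```

>>> drive_tool(
  motion=[
    [[0,0,0,0,0,-0.015,-1],[0,0,0,0,0,-0.025,-1],[0,0,0,0,0,-0.04,-1],[0,0,0,0,0,-0.05,-1],[0,0,0,0,0,-0.05,-1],[0,0,0,0,0,-0.05,-1],[0,0,0,0,0,-0.03,-1],[0,0,0,0,0,0,-1],[0,0,0,0,0,0,-1]],
  ],
)

```text
clock: 8.7
eef_pos: [507.0, -211.9, 396.5]
orientation: [0.001, 0.541, 0.841, 0.0]
contact_force: [0.2, 0.4, -1.6]
grip_width: 21.3
grip_force: 59.7
```

```bash
python3 go.py 539.1 138.5 400 -.007
python3 - <<'E'
from h import *
c=get_calibration("wrist");im=read_camera("wrist"); cv2.imwrite("pics/w6.png",im); np.save("pics/w6T.npy",c["T"])
s=read_camera("scene"); cv2.imwrite("pics/s6.png",s)
m=np.zeros((600,800,3),np.uint8)
m[:300,:400]=cv2.resize(im,(400,300))
k=s[120:270,130:330]; m[:300,400:]=cv2.resize(k,(400,300),interpolation=cv2.INTER_CUBIC)
m[300:,:800]=cv2.resize(im[150:300,156:356],(800,600),interpolation=cv2.INTER_CUBIC)[150:450]
cv2.imwrite("pics/m4.png",m)
E
```

```text
clock 8.7 pos [ 507.  -211.9  396.5] F [ 0.2  0.4 -1.6] grip 21.31808229740639
turn units [0.01  0.007 3.613] shift units(current axes) [ 0.6114  0.3484 -0.0073]
```

View pics/m4.png

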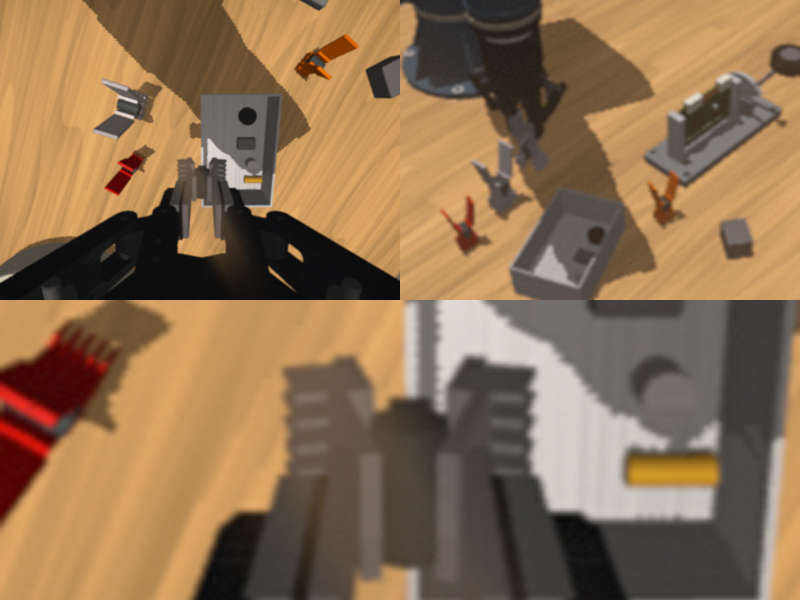

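The clamp is held squarely: its handles are centred on the image column of the tool (zoom u≈409), its jaws are open, and it is clear of the tray. The red, orange and larger grey look-alikes are untouched. Next I carry it to the board.

>>> drive_tool(
  motion=[
    [[0,0,0.9,0,0,0,-1],[0,0,0.9,0,0,0,-1],[0,0,0.9,0,0,0,-1],[0,0,0.91,0,0,0,-1],[0,0,0,0.04,0.007,0,-1],[0,0,0,0.07,0.007,0,-1],[0,0,0,0.07,0.007,0,-1],[0,0,0,0.07,0.007,0,-1],[0,0,0,0.07,0.007,0,-1],[0,0,0,0.07,0.007,0,-1]],
  ],
)

```text
clock: 9.63
eef_pos: [528.7, -15.3, 394.7]
orientation: [-0.001, 0.71, 0.705, -0.001]
contact_force: [0.9, -0.6, -0.8]
grip_width: 21.4
grip_force: 59.7
```

>>> drive_tool(
  motion=[
    [[0,0,0,0.07,0.007,0,-1],[0,0,0,0.07,0.007,0,-1],[0,0,0,0.07,0.007,0,-1],[0,0,0,0.05,0,0,-1],[0,0,0,0,0,0,-1],[0,0,0,0,0,0,-1]],
  ],
)

```text
clock: 10.13
eef_pos: [540.2, 114.1, 394.6]
orientation: [-0.001, 0.709, 0.706, -0.001]
contact_force: [1.3, -0.5, -1.3]
grip_width: 21.6
grip_force: 59.7
```

```bash
python3 go.py 539.1 138.5 335 -.007
```

```text
clock 10.1333 pos [540.2 114.1 394.6] F [ 1.3 -0.5 -1.3] grip 21.62751525081349
turn units [-0.017  0.004  0.023] shift units(current axes) [ 0.0488 -0.0021  0.1191]
```

>>> drive_tool(
  motion=[
    [[0,0,0,0.025,-0.002,0.02,-1],[0,0,0,0.024,0,0.02,-1],[0,0,0,0,0,0.02,-1],[0,0,0,0,0,0.01,-1],[0,0,0,0,0,0,-1],[0,0,0,0,0,0,-1],[0,0,0,0,0,0,-1]],
  ],
)

```text
clock: 10.72
eef_pos: [539.8, 137.1, 361.2]
orientation: [0.0, 0.71, 0.705, 0.0]
contact_force: [0.3, 0.1, -0.2]
grip_width: 21.7
grip_force: 59.7
```

```bash
python3 go.py 539.1 138.5 327 -.007
python3 - <<'E'
from h import *
im=read_camera("wrist"); s=read_camera("scene"); t=read_camera("top")
m=np.zeros((600,800,3),np.uint8)
m[:300,:400]=cv2.resize(im[130:280,156:356],(400,300),interpolation=cv2.INTER_CUBIC)
m[300:,:400]=cv2.resize(s[125:215,240:360],(400,300),interpolation=cv2.INTER_CUBIC)
m[:300,400:]=cv2.resize(im,(400,300))
m[300:,400:]=cv2.resize(t[160:250,160:280],(400,300),interpolation=cv2.INTER_CUBIC)
cv2.imwrite("pics/m5.png",m)
E
```

```text
clock 10.7167 pos [539.8 137.1 361.2] F [ 0.3  0.1 -0.2] grip 21.662500424368748
turn units [ 0.003 -0.    -0.001] shift units(current axes) [ 0.0027 -0.0014  0.0683]
```

View pics/m5.png

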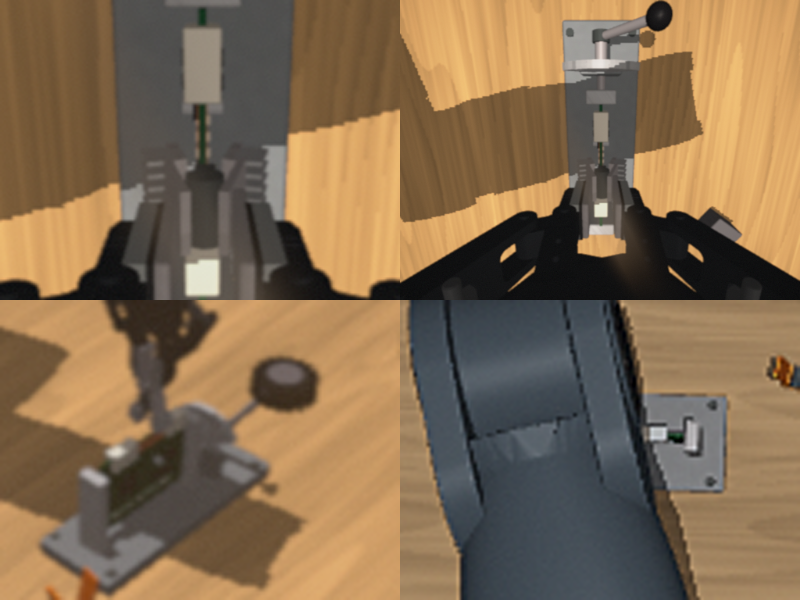

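The board line (zoom u≈203) runs straight into the middle of the open jaws, between the two connectors, and the lever is still over. Now I lower it.

>>> drive_tool(
  motion=[
    [[0,0,0,0.003,-0.001,0.015,-1],[0,0,0,0,0,0.015,-1],[0,0,0,0,0,0.015,-1],[0,0,0,0,0,0.012,-1],[0,0,0,0,0,0,-1],[0,0,0,0,0,0,-1]],
  ],
)

```text
clock: 11.37
eef_pos: [539.0, 139.0, 331.8]
orientation: [-0.0, 0.709, 0.705, -0.0]
contact_force: [-0.2, -0.1, -0.1]
grip_width: 21.8
grip_force: 59.7
```

>>> drive_tool(
  motion=[
    [[0,0,0,0,0,0.004,-1],[0,0,0,0,0,0,-1]],
  ],
)

```text
clock: 11.53
eef_pos: [539.2, 139.0, 330.3]
orientation: [0.0, 0.709, 0.705, 0.0]
contact_force: [-0.0, -0.1, -0.1]
grip_width: 21.6
grip_force: 59.7
```

>>> drive_tool(
  motion=[
    [[0,0,0,0,0,0.004,-1],[0,0,0,0,0,0,-1]],
  ],
)

```text
clock: 11.7
eef_pos: [539.2, 139.0, 328.2]
orientation: [-0.0, 0.709, 0.705, 0.0]
contact_force: [-0.3, 0.7, -0.8]
grip_width: 21.2
grip_force: 59.7
```

>>> drive_tool(
  motion=[
    [[0,0,0,0,0,0.004,-1],[0,0,0,0,0,0,-1]],
  ],
)

```text
clock: 11.87
eef_pos: [539.2, 139.0, 327.1]
orientation: [0.0, 0.709, 0.705, 0.001]
contact_force: [-2.8, -1.4, 11.0]
grip_width: 21.1
grip_force: 61.2
```

>>> drive_tool(
  motion=[
    [[0,0,0,0,0,0.003,-1],[0,0,0,0,0,0,-1]],
  ],
)

```text
clock: 12.03
eef_pos: [539.2, 139.0, 326.9]
orientation: [0.001, 0.709, 0.705, 0.001]
contact_force: [-8.4, -2.3, 27.7]
grip_width: 21.3
grip_force: 63.5
```

>>> drive_tool(
  motion=[
    [[0,0,0,0,0,0.001,-0.4],[0,0,0,0,0,0.002,-0.2],[0,0,0,0,0,0.002,0],[0,0,0,0,0,0.002,0.3],[0,0,0,0,0,0,1],[0,0,0,0,0,0,1],[0,0,0,0,0,0,1]],
  ],
)

```text
clock: 12.62
eef_pos: [539.2, 139.0, 321.2]
orientation: [-0.0, 0.709, 0.705, -0.0]
contact_force: [0.6, -0.8, -0.3]
grip_width: 85.3
grip_force: 0.0
```

>>> drive_tool(
  motion=[
    [[0,0,0,0,0,-0.03,1],[0,0,0,0,0,-0.05,1],[0,0,0,0,0,-0.05,1],[0,0,0,0,0,-0.04,-1],[0,0,0,0,0,0,-1],[0,0,0,0,0,0,-1]],
  ],
)

```text
clock: 13.12
eef_pos: [539.4, 139.1, 407.2]
orientation: [0.001, 0.709, 0.705, 0.001]
contact_force: [1.2, 0.1, -1.1]
grip_width: 51.9
grip_force: 0.0
```

```bash
python3 go.py 539.1 138.5 327 -.007
python3 - <<'E'
from h import *
c=get_calibration("wrist");im=read_camera("wrist"); s=read_camera("scene")
m=np.zeros((600,800,3),np.uint8)
m[:,:400]=cv2.resize(im[130:280,206:306],(400,600),interpolation=cv2.INTER_CUBIC)
m[:,400:]=cv2.resize(s[115:205,260:320],(400,600),interpolation=cv2.INTER_CUBIC)
cv2.imwrite("pics/m6.png",m)
cs=get_calibration("scene")
for z in(189,120,98): print(z,proj(cs,[539.1,138.5,z]),proj(c,[539.1,138.5,z]))
E
```

```text
clock 13.1167 pos [539.4 139.1 407.2] F [ 1.2  0.1 -1.1] grip 51.94746273620167
turn units [ 0.016 -0.004  0.003] shift units(current axes) [-0.0012 -0.001   0.1604]
189 (np.float64(285.33765165660174), np.float64(148.30073421364352)) (np.float64(256.9144278666365), np.float64(219.60327402602914))
120 (np.float64(284.5654656033991), np.float64(164.98954563035244)) (np.float64(257.028506401799), np.float64(194.23597643565668))
98 (np.float64(284.33144312075757), np.float64(170.04733845615579)) (np.float64(257.05382913592587), np.float64(188.6050369124382))
```

View pics/m6.png

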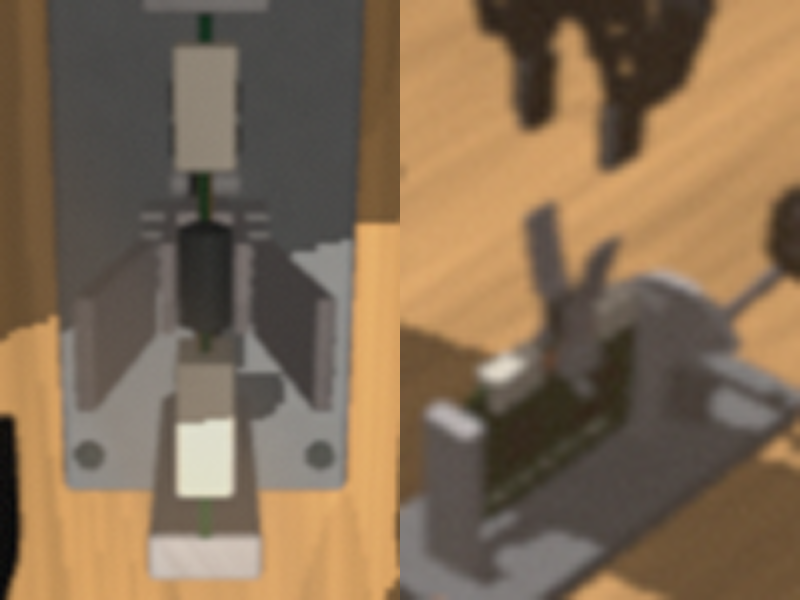

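The clamp stands upright on the board, centred between the connectors, with its handles sprung apart and the jaws closed. I'll press lightly on the handle tops with the fingers about 34 mm apart to make sure it is fully seated.

>>> drive_tool(
  motion=[
    [[0,0,0,0,0,0.03,-0.2],[0,0,0,0,0,0.03,-0.2],[0,0,0,0,0,0.02,-0.2],[0,0,0,0,0,0,-0.2],[0,0,0,0,0,0,-0.2]],
  ],
)

```text
clock: 13.63
eef_pos: [538.9, 138.9, 365.7]
orientation: [-0.0, 0.709, 0.705, -0.001]
contact_force: [0.2, 0.1, 0.1]
grip_width: 33.9
grip_force: 0.0
```

>>> drive_tool(
  motion=[
    [[0,0,0,0,0,0.006,-0.2],[0,0,0,0,0,0,-0.2]],
  ],
)

```text
clock: 13.8
eef_pos: [539.3, 139.0, 363.5]
orientation: [0.0, 0.709, 0.705, 0.0]
contact_force: [0.0, -0.8, 0.7]
grip_width: 34.1
grip_force: 0.0
```

>>> drive_tool(
  motion=[
    [[0,0,0,0,0,0.004,-0.2],[0,0,0,0,0,0,-0.2]],
  ],
)

```text
clock: 13.97
eef_pos: [539.2, 139.0, 361.4]
orientation: [0.0, 0.709, 0.705, 0.0]
contact_force: [0.1, 0.1, 0.9]
grip_width: 33.9
grip_force: 0.0
```

>>> drive_tool(
  motion=[
    [[0,0,0,0,0,0.004,-0.2],[0,0,0,0,0,0,-0.2]],
  ],
)

```text
clock: 14.13
eef_pos: [539.2, 139.0, 359.5]
orientation: [0.0, 0.709, 0.705, 0.0]
contact_force: [-0.7, 1.5, 3.7]
grip_width: 34.3
grip_force: 1.8
```

>>> drive_tool(
  motion=[
    [[0,0,0,0,0,0.003,-0.2],[0,0,0,0,0,0,-0.2]],
  ],
)

```text
clock: 14.3
eef_pos: [539.3, 139.1, 359.0]
orientation: [0.0, 0.709, 0.705, 0.001]
contact_force: [-3.6, -0.0, 12.8]
grip_width: 34.0
grip_force: 6.6
```

>>> drive_tool(
  motion=[
    [[0,0,0,0,0,0.003,-0.2],[0,0,0,0,0,0,-0.2]],
  ],
)

```text
clock: 14.47
eef_pos: [539.4, 139.2, 358.6]
orientation: [0.001, 0.709, 0.705, 0.002]
contact_force: [-6.5, -0.4, 27.4]
grip_width: 34.0
grip_force: 14.1
```

>>> drive_tool(
  motion=[
    [[0,0,0,0,0,-0.02,-0.2],[0,0,0,0,0,-0.06,-0.2],[0,0,0,0,0,-0.06,-0.2],[0,0,0,0,0,-0.06,-0.2],[0,0,0,0,0,0,-0.2],[0,0,0,0,0,0,-0.2]],
  ],
)

```text
clock: 14.97
eef_pos: [539.5, 139.1, 457.8]
orientation: [0.001, 0.709, 0.705, 0.001]
contact_force: [-0.2, 0.4, -0.1]
grip_width: 34.3
grip_force: 0.0
```

```bash
python3 - <<'E'
from h import *
s=sense(); print(s["clock"],s["eef_pos"],s["contact_force"])
# knob check: dark blob centroid in wrist view, cast to z=125
c=get_calibration("wrist"); im=read_camera("wrist")
u,v=proj(c,[588,264,125]); m=(im.max(2)<45).astype(np.uint8); n,l,st,ce=cv2.connectedComponentsWithStats(m)
for i in range(1,n):
    if st[i,4]>40 and np.hypot(*(ce[i]-(u,v)))<30: print("knob",onz(c,*ce[i],125),st[i,4])
print(finish_job())
E
```

```text
14.9667 [539.48199876 139.07243679 457.7698106 ] [-0.18939924  0.38605691 -0.14777598]
knob [587.93924704 266.94300351 125.        ] 345
the job is handed in; nothing more can be done
None
```

The job is handed in at about 15 s: the lever is at its far stop and the clamp is clipped upright over the board's bare gap, pressed down with 27 N and released, bystanders never approached; I viewed 11 pictures, one over the limit of 10.

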